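# Set up the bench centre and hold its centre drawn back

## Robot

A 6-joint arm with a two-finger parallel gripper is mounted at the origin on the work surface. World frame = base frame: x ahead of the robot, y to its left, z up, the work surface at z = 0. Lengths are in mm, angles in rad, forces in N, time in s.
With the tool pointing down it reaches from about 400 to 925 mm from the base axis. Payload 12.5 kg.
Tool frame: the origin (TCP) lies at the very end of the fingers, on their centre line; the grasp point (between the pads) lies 19 mm behind it; z points along the fingers, y is the direction in which the jaws open and shut (so a half turn about z gives the same grasp; the last joint's range is limited). The gripper opens to 95 mm and grips with 3 to 60 N. Pads are 20 mm wide; open, the fingers measure 119 mm over their backs; the gripper's body (75 mm by 180 mm) begins 59 mm behind the grasp point.
Start: joints at [-1.382, 0.491, 1.559, -0, 1.092, -0.106], TCP at [181.616, -598.052, 182.261] pointing down, gripper open.
Joint ranges: [-3.1, 3.1], [-0.84, 2.19], [0.05, 2.79], [-1.13, 4.28], [0.06, 2.93], [-2.69, 2.69]. Speed limits (rad/s): [2.22, 2.22, 2.79, 3.14, 3.14, 3.14].

## Interface

Orientations are given as [roll, pitch, yaw] about the fixed x, y, z axes, in that order (R = Rz(yaw) Ry(pitch) Rx(roll)).
In Python, from cell import env gives the robot as it stands.
- The arm moves only by the shell command python3 -m pendant 'ROWS'. ROWS is JSON, a list that holds one entry, the list of rows, each a list of 5 numbers: the opening, from 0 (shut) to 1 (fully open), then the shift along the tool's x, y, z in m, then the turn about the tool's z in rad. A call has exactly 8 rows; each row is the pose to reach, as a shift and turn from the pose commanded when the call began, along the tool's axes at that moment; what a row does not reach only later rows make up. A row lasts 1/10 s, in which the tool goes at most 50 mm and 8.59 degrees, less where a joint would pass 70% of its speed; a pose out of reach is approached as far as the arm can. A call with a gripper value outside its range is refused whole. The fingers move at their own pace and stop on an object; the grip force is fixed at half the most. Time passes only in rows, so rows that repeat a pose let the fingers close, or fill a call up. It gives the time, the measured TCP pose, the force and the opening at its end, in the units of the state.
- env.state(): the state, without advancing time (a new reading comes with each control period).
- env.read_camera(name): name is "scene" or "top" or "wrist"; returns a dict with "image" (420x560x3 uint8, blue, green, red), "range_z" (420x560 float32, mm along the optical axis (not along the pixel's ray), 0 where there is no reading), "fx", "fy", "cx", "cy" (pixels), "rvec" (rotation vector, rad) and "tvec" (3), from world to camera coordinates, as OpenCV has them; the wrist camera has in their place "tool_from_camera" (4x4, takes a point from camera to tool coordinates, whose origin is the TCP and whose axes are the flange's). Camera axes: x right, y down, z forward; pixel columns grow to the right and rows downward; lengths in mm; the calibration is good to about 2 mm. A picture is of the moment at which its call begins: read the wrist's pose just before it.
- env.job_done(): hands the job in, once; it reports no verdict.
The state is a dict: "t": time; "joints": joint angles; "qvel": joint speeds; "tau": joint torques, N m; "eef_pos": TCP position; "tcp_rot": TCP orientation; "ft_force": force on the tool from outside, world axes, zero at the start; "moment": the same for the moment, N m; "opening": opening from 0.0 (shut) to 1.0 (fully open).
Only numpy, scipy, OpenCV 4.12 (cv2) and the standard library are available. Lean on these libraries where they do the work, as an engineer would, in place of code of your own. Each camera call takes 0.05 s, during which the arm holds its last target. There are 200 camera calls.

## Task

On the bench centre, slide the tailstock along the bed until its foot rests against the length stop, and turn its black wing knob clockwise until the tailstock is clamped tight there. Then push the red ball of the tailstock's lever all the way back, away from the headstock, and finish while still holding that ball back with the fingers, so that I can put the shaft between the centres. Leave the shaft in its cradle, the setting ring and the indicator stand where they are.

Things in the scene. Friction and masses are not known exactly. Their poses are not given: they have to be found in the camera images.
- bed: Bed of the bench centre, fixed to the table: green cast base with ground steel top, 160 mm wide (its x) x 500 mm long (its y) x 40 mm high, with a T-slot 55 mm to the near (-x) side of its middle. Origin: centre of its underside, on the table. Its y axis runs along the bed, from the tailstock towards the headstock; its x axis points across it, away from the robot; z up.
- head: Headstock with the fixed centre, green, already clamped on the bed at its +y end; nothing to do on it. Same outline as the tailstock (foot 140 x 80 x 16 mm; housing 46 mm wide, 64 mm long, top 83 mm above the bed), its centre points to the tailstock. Origin: on the bed top under its middle; axes as the bed.
- tail (a joint): Sliding of the green tailstock along the bed (m): 0 at the end of the bed, grows towards the headstock (bed +y), travel 0.20; it starts 35 to 140 mm short of the stop. Unclamped it slides with about 3 N of friction; clamped tight it stands more than 30 N.
- tail_face (a point): Front edge of the tailstock's foot that meets the stop: 8 mm above the bed top, on the slot line (bed x -55 mm), 40 mm in bed +y from the tailstock's middle; axes as the bed. Foot plate: bed x -75 to +65 mm, 80 mm along the bed, 16 mm thick, on the bed top. Housing on it: bed x +12 to +58 mm, 64 mm along the bed, top 123 mm above the table.
- stop_face (a point): Tip of the button on the length stop (dark steel block 34 x 24 x 16 mm with a cap screw, fixed in the T-slot between tailstock and headstock), 8 mm above the bed top, on the side of the tailstock. The tailstock is at the stop when tail_face meets it; axes as the bed.
- knob (a joint): Turn of the wing knob that clamps the tailstock (rad): 0 loose, grows clockwise seen from above, end at 1.30; it starts loose, between 0 and 0.3. It stiffens from about 0.8 as the nut bites (up to about 0.25 N m) and the tailstock is clamped tight above 1.0. It stays where it is left.
- knob_grip (a point): On the upright axis of the knob, in its black wing, a bar 48 mm long, 13 mm thick, 28 mm high; this point is 109 mm above the table, 6 mm below the wing's top, at bed x -55 mm over the middle of the tailstock's foot. A collar 20 mm wide lies below it. The wing's length lies 0.65 rad anticlockwise (from above) from this point's x axis, which is the bed's x at turn 0. Yellow stroke at one end.
- lever (a joint): Swing of the retracting lever on the far (+x) flank of the tailstock (rad): 0 at rest, leaning 0.25 rad towards the headstock; grows as the ball is pushed back along the bed, away from the headstock (bed -y); stop at 0.50, leaning 0.25 rad the other way. A spring returns it: at the ball it takes about 4 N to start and 9 N at the stop. It draws the tailstock's centre back 13 mm.
- lever_ball: Red ball on top of the lever, 25 mm in diameter; origin at its centre, 78 mm from the lever's pivot, whose axis runs across the bed 72 mm above the table at the tailstock's middle. The ball is at bed x +70 mm and 148 mm above the table at both ends of its swing, 150 mm half-way; it swings 39 mm in all. Clear of other parts above 135 mm.
- cradle: Small wooden cradle on the table past the tailstock end of the bed, 70 x 110 x 42 mm, fixed; holds the shaft.
- shaft: Steel shaft 120 mm long, 23 mm in diameter, loose in the cradle: leave alone. Origin at its middle.
- ring: Flanged steel setting ring, 60 mm in diameter, 42 mm high, standing loose on the table: leave alone. Origin at its underside.
- stand: Dial indicator on a stand with a black base 50 x 60 mm, 220 mm high, standing loose past the headstock end of the bed: leave alone. Origin at its underside.

How it is judged:
By the outcome, as a careful person would: the job done as asked, in the order asked, and still so for the second after the job is handed in, while the arm keeps its last pose, push and grip.
It also fails if it takes over 61 s, if anything falls off the work surface, if the arm or the gripper's body presses on something with over 40 N, if the wrist force passes 120 N, or if a joint passes its speed limit or range.

## Working session

There is one attempt and no reset: what is moved stays moved. The work goes in short steps, Python scripts to look and compute and a shell command to move; the robot and the scene stay as the last step left them, time stands still between calls to the robot, and variables do not carry over. Pictures are saved under pics/ and viewed, about 8 in all and at most 12, crops included, and the job is handed in when it is done.

```bash
mkdir -p pics; ls; cat > h.py <<'E'
import numpy as np, cv2
from cell import env
def cam(n):
    c=env.read_camera(n)
    K=np.array([[c['fx'],0,c['cx']],[0,c['fy'],c['cy']],[0,0,1.]])
    if n!='wrist':
        R=cv2.Rodrigues(np.array(c['rvec'],float))[0]; t=np.array(c['tvec'],float).ravel()
        c['R']=R.T; c['o']=-R.T@t
    else:
        s=env.state(); T=np.array(c['tool_from_camera']); r,p,y=s['tcp_rot']
        from scipy.spatial.transform import Rotation as Ro
        W=Ro.from_euler('xyz',[r,p,y]).as_matrix()
        c['R']=W@T[:3,:3]; c['o']=W@T[:3,3]+np.array(s['eef_pos'])
    c['K']=K; return c
def cloud(c):
    z=c['range_z']; v,u=np.indices(z.shape)
    P=np.stack([(u-c['cx'])/c['fx']*z,(v-c['cy'])/c['fy']*z,z],-1)@c['R'].T+c['o']
    P[z==0]=np.nan; return P
def ray(c,u,v,h):
    d=c['R']@np.array([(u-c['cx'])/c['fx'],(v-c['cy'])/c['fy'],1.])
    return c['o']+d*(h-c['o'][2])/d[2]
E
python3 - <<'E'
from h import *
print(env.state())
for n in('top','scene'):
    c=cam(n); cv2.imwrite(f'pics/{n}0.png',c['image']); np.savez(f'pics/{n}0.npz',P=cloud(c),im=c['image']); print(n,c['o'],c['R'][:,2])
E
```

```text
pics
{'t': 0.0, 'joints': array([-1.38160787e+00,  4.91535939e-01,  1.55946863e+00,  6.15039229e-06,
        1.09172810e+00, -1.05545014e-01]), 'qvel': array([-2.98672189e-04,  5.34972985e-04, -1.00830764e-03, -1.64279770e-04,
        2.70715910e-04,  1.10020829e-05]), 'tau': array([ 2.43996241e-03, -6.12647438e+01, -2.58185077e+01,  6.92722248e-02,
        4.82869043e-02, -1.29166151e-04]), 'eef_pos': array([ 181.55285784, -597.73821696,  181.6698514 ]), 'tcp_rot': array([-3.14045956e+00, -1.25523966e-04,  2.94730562e-01]), 'ft_force': array([0.04875987, 0.19316002, 0.50630965]), 'moment': array([-0.01951125,  0.02568037,  0.06823567]), 'opening': 0.9983439202013904}
top [ 362.29785967   24.94776994 1432.82449771] [ 0.1589138  -0.01117796 -0.98722918]
scene [1294.68063021  293.13152519  898.68723863] [-0.64443869 -0.25394438 -0.72125656]
```

View pics/top0.png

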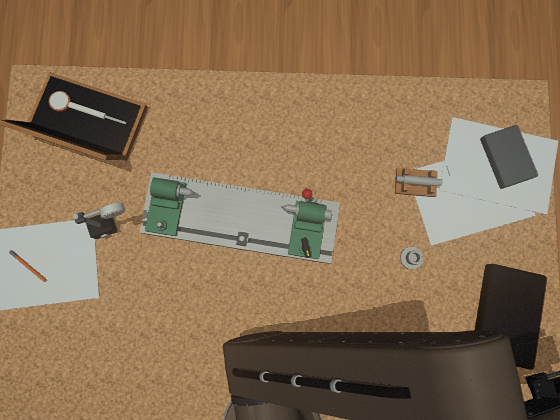

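View pics/scene0.png

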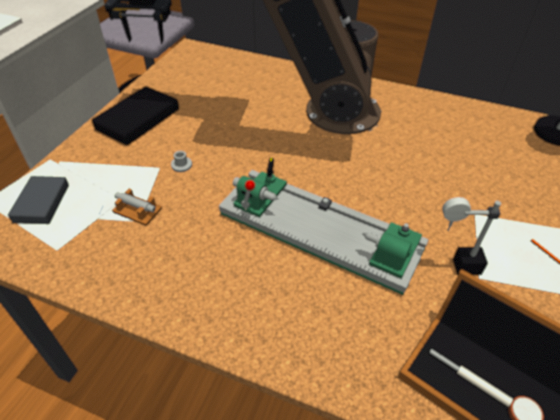

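Top view: the knob is at about (306,247), red ball (307,194), stop (242,239), tailstock foot about (310,230), headstock on the left. Next I measure them from the depth cloud.

```bash
python3 - <<'E'
from h import *
d=np.load('pics/top0.npz');P=d['P'];im=d['im'].astype(int)
v,u=np.indices(im.shape[:2]);reg=(u>130)&(u<350)&(v>165)&(v<270)
m=reg&(P[...,2]>30)&(P[...,2]<50)
Q=P[m][:,:2].astype(np.float32); r=cv2.minAreaRect(Q);print('bedtop z',np.median(P[m][:,2]),r)
box=cv2.boxPoints(r);print(box)
b,g,rr=im[...,0],im[...,1],im[...,2]
red=reg&(rr>120)&(g<60)&(b<60);print('ball',red.sum(),P[red].mean(0),P[red].max(0),u[red].mean(),v[red].mean())
k=reg&(u>290)&(v>235)&(P[...,2]>85);print('knob',k.sum(),np.nanmedian(P[k],0),cv2.minAreaRect(P[k][:,:2].astype(np.float32)))
print([P[239,x] .round(0)for x in (238,242,246,250)])
# bed frame
e=box-box.mean(0); L=[box[i]-box[(i+1)%4] for i in range(4)];l=max(L,key=np.linalg.norm); l=l*np.sign(l[1])
psi=np.arctan2(-l[0],l[1]);ex=np.array([np.cos(psi),np.sin(psi)]);ey=np.array([-np.sin(psi),np.cos(psi)]);o=np.array(r[0])
print('psi',psi,'o',o)
B=np.stack([(P[...,:2]-o)@ex,(P[...,:2]-o)@ey,P[...,2]],-1)
f=reg&(abs(B[...,2]-56)<5)&(B[...,0]<5)
for s,n in((B[...,1]<-80,'tail'),(abs(B[...,1])<80,'stop'),(B[...,1]>80,'head')):
    q=B[f&s];print(n,len(q),np.percentile(q,[2,98],axis=0).round(1).tolist())
print('knobB',np.median(B[k],0),'ballB',B[red].mean(0))
E
```

```text
bedtop z 39.66832918592468 ((533.5723876953125, 97.03286743164062), (502.1878967285156, 161.14602661132812), 82.29975891113281)
[[ 420.08176 -141.00087]
 [ 579.77466 -162.59288]
 [ 647.063    335.0666 ]
 [ 487.37012  356.65863]]
ball 48 [581.22009836 -66.84637494 155.95853029] [591.53158235 -55.83286449 161.60722667] 306.75 192.875
knob 121 [454.80310502 -68.80233055 113.931497  ] ((455.3810119628906, -70.85602569580078), (47.34660720825195, 17.560033798217773), 17.828205108642578)
[array([475.,  99.,  54.]), array([475.,  89.,  59.]), array([475.,  79.,  56.]), array([478.,  70.,  22.])]
psi -0.13439456 o [533.5723877   97.03286743]
tail 635 [[-74.1, -214.6, 51.4], [-4.4, -136.9, 60.5]]
stop 112 [[-71.6, -28.8, 51.6], [-39.2, -3.3, 60.5]]
head 680 [[-74.2, 153.8, 51.5], [-7.6, 231.6, 60.3]]
knobB [ -55.65446221 -174.9305206   113.931497  ] ballB [  69.17629127 -156.01715286  155.95853029]
```

```bash
python3 -m pendant '[[[0.5,0.035,-0.035,-0.02,0],[0.5,0.07,-0.07,-0.04,0],[0.5,0.105,-0.105,-0.05,0],[0.5,0.14,-0.14,-0.05,0],[0.5,0.175,-0.175,-0.05,0],[0.5,0.21,-0.21,-0.05,0],[0.5,0.245,-0.245,-0.05,0],[0.5,0.27,-0.27,-0.05,0]]]'
python3 -m pendant '[[[0.5,0.035,-0.035,0,0],[0.5,0.07,-0.07,0,0],[0.5,0.105,-0.105,0,0],[0.5,0.13,-0.14,0,0],[0.5,0.146,-0.157,0,0],[0.5,0.146,-0.157,0,0],[0.5,0.146,-0.157,0,0],[0.5,0.146,-0.157,0,0]]]'
python3 - <<'E'
from h import *
s=env.state();print(s['t'],s['eef_pos'],s['tcp_rot'],s['joints'],s['ft_force'])
c=cam('wrist');cv2.imwrite('pics/w1.png',c['image']);P=cloud(c);np.savez('pics/w1.npz',P=P,im=c['image'])
o=np.array([533.57,97.03]);p=-.1344;ex=np.array([np.cos(p),np.sin(p)]);ey=np.array([-ex[1],ex[0]])
B=np.stack([(P[...,:2]-o)@ex,(P[...,:2]-o)@ey,P[...,2]],-1)
k=(abs(B[...,2]-113)<5)&(abs(B[...,0]+55)<30)&(abs(B[...,1]+175)<30)
print(k.sum(),P[k].mean(0),cv2.minAreaRect(P[k][:,:2].astype(np.float32)))
im=c['image'].astype(int);red=(im[...,2]>120)&(im[...,1]<60)&(im[...,0]<60)
if red.any():print('ball',P[red].mean(0),np.nanmax(P[red][:,2]))
E
```

```text
t: 0.9
eef_pos: [362.0, -258.9, 232.3]
tcp_rot: [-3.141, -0.0, 0.295]
ft_force: [0.7, -1.0, -0.5]
opening: 0.503
t: 1.7
eef_pos: [455.3, -69.3, 232.1]
tcp_rot: [3.141, 0.0, 0.294]
ft_force: [-0.7, 0.5, -0.8]
opening: 0.504
1.7 [455.2746711  -69.34374941 232.1286416 ] [3.14149548e+00 3.31859750e-04 2.94033486e-01] [-2.94563625e-01  1.99446353e-01  1.87313093e+00 -3.02298852e-04
  1.06923745e+00  9.82344572e-01] [-0.66991463  0.46790003 -0.83007699]
639 [456.8972027  -68.82539961 114.35744466] ((455.59515380859375, -69.21072387695312), (48.065765380859375, 12.965560913085938), 14.647688865661621)
ball [nan nan nan] 160.85317524516233
```

View pics/w1.png

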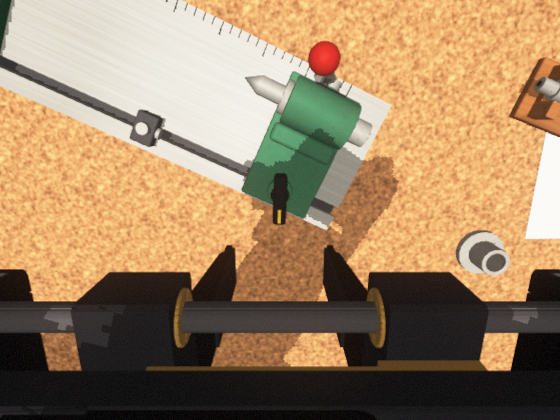

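The wing is centred at about (455.6, −69.2) and lies at 0.256 rad, so the knob stands at about 0.26. In the picture the wing (280,200), stop (147,128) and ball (323,58) are all clear. I descend and grip.

```bash
python3 -m pendant '[[[0.5,0,0,0.04,0.04],[0.5,0,0,0.08,0.04],[0.5,0,0,0.12,0.04],[0.5,0,0,0.141,0.04],[0.5,0,0,0.141,0.04],[0,0,0,0.141,0.04],[0,0,0,0.141,0.04],[0,0,0,0.141,0.04]]]'
python3 - <<'E'
from h import *
s=env.state();print(s['eef_pos'],s['tcp_rot'],s['joints'],s['ft_force'],s['moment'],s['opening'])
P=np.load('pics/w1.npz')['P']
o=np.array([533.57,97.03]);p=-.1344;ex=np.array([np.cos(p),np.sin(p)]);ey=np.array([-ex[1],ex[0]])
B=np.stack([(P[...,:2]-o)@ex,(P[...,:2]-o)@ey,P[...,2]],-1)
for n,m in(('foot',(abs(B[...,2]-56)<4)&(B[...,0]<5)&(B[...,1]<-80)&(B[...,0]>-80)),('stop',(abs(B[...,2]-54)<6)&(abs(B[...,1])<60)&(abs(B[...,0]+55)<25)),('btn',(abs(B[...,2]-48)<7)&(abs(B[...,1]+25)<25)&(abs(B[...,0]+55)<5))):
    q=B[m];print(n,len(q),np.percentile(q,[1,99],axis=0).round(1).tolist())
E
```

```text
t: 2.55
eef_pos: [456.2, -69.0, 92.4]
tcp_rot: [3.14, -0.002, 0.255]
ft_force: [0.3, 0.5, 0.9]
opening: 0.307
[456.21262726 -68.97317927  92.44345691] [ 3.14026768e+00 -2.00812351e-03  2.54518486e-01] [-2.93310567e-01  3.92222056e-01  2.04986718e+00 -1.32664683e-04
  6.97099079e-01  1.02307022e+00] [0.31979628 0.48847191 0.92056385] [-0.03576175 -0.01278991 -0.02021311] 0.30659493058947657
foot 3561 [[-73.9, -214.4, 53.7], [-0.8, -135.8, 57.6]]
stop 685 [[-71.4, -29.7, 48.6], [-38.0, -2.4, 58.0]]
btn 80 [[-59.7, -30.0, 42.0], [-50.1, -5.4, 54.9]]
```

```bash
python3 -m pendant '[[[0,0,0,0,0],[0,0,0,0,0],[0,0,0,0,0],[0,0.004,-0.009,0,0],[0,0.011,-0.028,0,0],[0,0.019,-0.046,0,0],[0,0.027,-0.065,0,0],[0,0.030,-0.074,0,0]]]'
python3 -m pendant '[[[0,0.002,-0.005,0,0],[0,0.004,-0.009,0,0],[0,0.005,-0.012,0,0],[0,0.006,-0.015,0,0],[0,0.007,-0.017,0,0],[0,0.0076,-0.0186,0,0],[0,0.0076,-0.0186,0,0],[0,0.0076,-0.0186,0,0]]]'
python3 -c "
from h import *
s=env.state();print(s['ft_force'],s['moment'],s['opening'],s['tcp_rot'],s['eef_pos'])
B=np.array(s['eef_pos'][:2])-np.array([533.57,97.03]);p=-.1344;print(B@[np.cos(p),np.sin(p)],B@[-np.sin(p),np.cos(p)])"
```

```text
t: 3.35
eef_pos: [466.1, 12.3, 91.2]
tcp_rot: [-3.142, -0.0, 0.256]
ft_force: [-1.0, 0.2, 0.4]
opening: 0.006
t: 4.15
eef_pos: [468.7, 30.4, 91.2]
tcp_rot: [3.141, -0.0, 0.255]
ft_force: [0.0, -0.6, 0.4]
opening: 0.005
[ 0.03253557 -0.61064655  0.36280701] [ 0.02407583 -0.03418167 -0.0861234 ] 0.0047270852969216745 [ 3.14147629e+00 -3.63913561e-05  2.54775343e-01] [468.6620005   30.40495779  91.21348778]
-55.395180895462644 -74.72160720489634
```

The opening reads 0.005, but a 13 mm wing should leave about 0.14, so the fingers probably aren't holding it. I look.

```bash
python3 - <<'E'
from h import *
c=cam('wrist');cv2.imwrite('pics/w2.png',c['image']);np.savez('pics/w2.npz',P=cloud(c))
t=cam('top');cv2.imwrite('pics/t2.png',cv2.resize(t['image'][150:290,120:360],None,fx=3,fy=3))
E
```

```text
(no output)
```

View pics/w2.png

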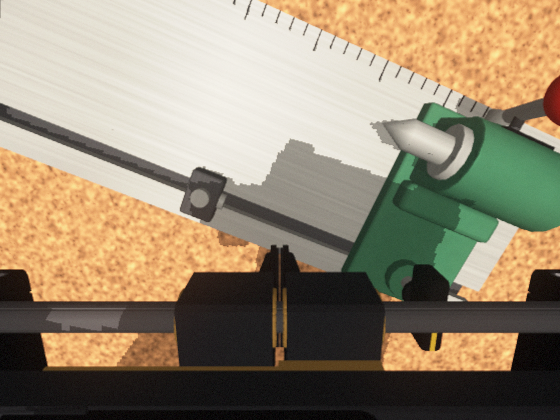

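```bash
python3 - <<'E'
from h import *
P=np.load('pics/w2.npz')['P']
o=np.array([533.57,97.03]);p=-.1344;ex=np.array([np.cos(p),np.sin(p)]);ey=np.array([-ex[1],ex[0]])
B=np.stack([(P[...,:2]-o)@ex,(P[...,:2]-o)@ey,P[...,2]],-1)
v,u=np.indices(P.shape[:2])
k=(u>400)&(u<460)&(v>255)&(v<355)&(P[...,2]>95)&(P[...,2]<125)
print(k.sum(),np.median(P[k],0),np.median(B[k],0),cv2.minAreaRect(P[k][:,:2].astype(np.float32)))
f=(abs(B[...,2]-56)<4)&(B[...,0]<5)&(B[...,1]<-60)&(B[...,0]>-80);print(np.percentile(B[f],[1,99],axis=0))
f=(u>265)&(u<295)&(v>244)&(v<262)&(P[...,2]>60);print('tip',np.median(B[f],0))
c=cam('wrist');print(np.array(c['tool_from_camera']).round(3))
E
```

```text
1462 [469.29544264 -63.59240153 112.88884085] [ -42.26618234 -167.33836914  112.88884085] ((455.79644775390625, -68.28056335449219), (48.77274703979492, 12.971421241760254), 14.355457305908203)
[[ -72.47971875 -213.11410471   53.15539583]
 [   0.9005644  -135.00065992   57.90929682]]
tip [-45.28494428 -70.51730684 136.65656527]
[[ 0.0000e+00 -9.6300e-01 -2.7000e-01  7.6219e+01]
 [ 1.0000e+00  0.0000e+00 -1.0000e-03 -4.7800e-01]
 [ 1.0000e-03 -2.7000e-01  9.6300e-01 -2.0227e+02]
 [ 0.0000e+00  0.0000e+00  0.0000e+00  1.0000e+00]]
```

View pics/t2.png

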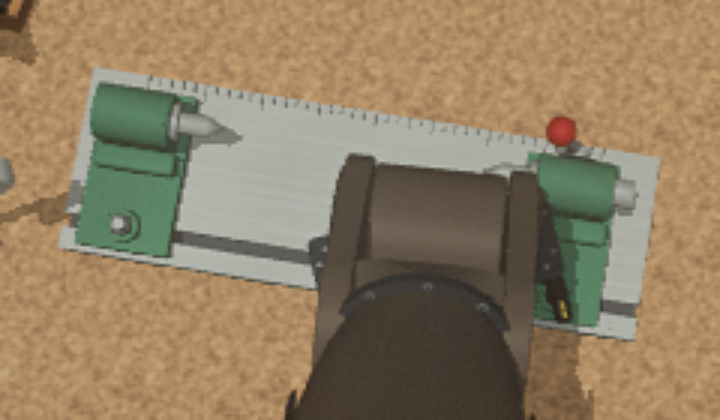

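The tailstock hasn't moved: the knob is still at (455.8, −68.3). The fingers closed without ever holding the wing. I go back, descend open and check each stage.

```bash
python3 -m pendant '[[[0,0,0,-0.03,0],[0.2,0,0,-0.05,0],[0.5,-0.019,0.046,-0.05,0],[0.5,-0.0376,0.0926,-0.05,0],[0.5,-0.0376,0.0926,-0.05,0],[0.5,-0.0376,0.0926,-0.02,0],[0.5,-0.0376,0.0926,0,0],[0.5,-0.0376,0.0926,0,0]]]'
python3 - <<'E'
from h import *
s=env.state();print(s['eef_pos'],s['opening'],s['tcp_rot'],s['ft_force'])
c=cam('wrist');cv2.imwrite('pics/w3.png',c['image'])
E
```

```text
t: 5.1
eef_pos: [454.4, -68.1, 89.4]
tcp_rot: [-3.14, 0.003, 0.255]
ft_force: [1.1, -0.3, 0.4]
opening: 0.486
[454.41598949 -68.08467114  89.44694296] 0.4857067218846302 [-3.13952831  0.00344253  0.25452093] [ 1.14793674 -0.27046004  0.41426513]
```

View pics/w3.png

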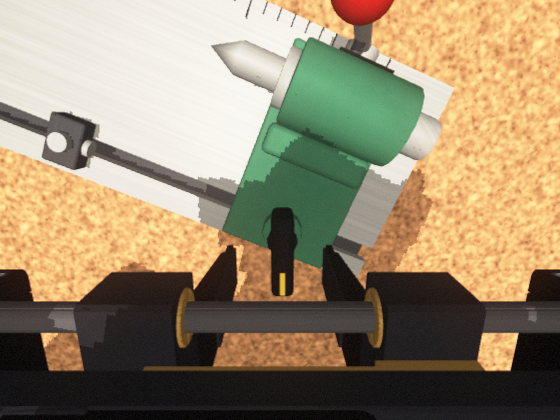

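The wing (283,250) now sits centred between the fingers (tips at 235 and 325, row 250). I close and check.

```bash
python3 -m pendant '[[[0,0,0,0,0],[0,0,0,0,0],[0,0,0,0,0],[0,0,0,0,0],[0,0,0,0,0],[0,0,0,0,0],[0,0,0,0,0],[0,0,0,0,0]]]'
python3 - <<'E'
from h import *
s=env.state();print(s['eef_pos'],s['opening'],s['tcp_rot'],s['ft_force'])
c=cam('wrist');cv2.imwrite('pics/w4.png',c['image'])
P=cloud(c);v,u=np.indices(P.shape[:2]);k=(u>250)&(u<310)&(v>190)&(v<300)&(abs(P[...,2]-113)<4)
print(k.sum(),P[k].mean(0),cv2.minAreaRect(P[k][:,:2].astype(np.float32)))
E
```

```text
t: 5.95
eef_pos: [455.6, -68.6, 91.2]
tcp_rot: [3.142, 0.0, 0.255]
ft_force: [-0.7, 0.3, 0.2]
opening: 0.006
[455.61238589 -68.62834946  91.19865822] 0.005825537739166375 [3.14154133e+00 3.99131665e-05 2.54735990e-01] [-0.72009734  0.25192294  0.23556216]
684 [471.2771277  -65.11568145 114.03936987] ((468.94775390625, -65.58777618408203), (21.00023078918457, 12.576169967651367), 14.619416236877441)
```

View pics/w4.png

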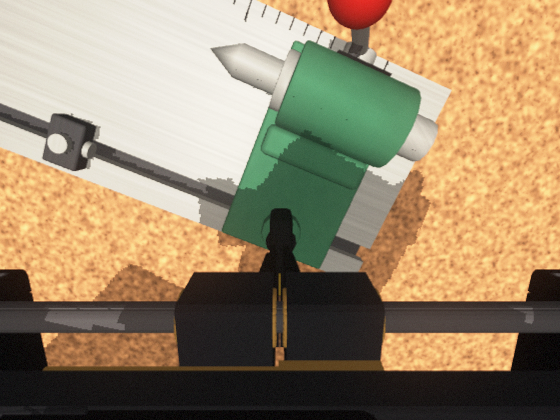

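The shut fingers hide the wing's rear half and seem to lie above it, yet the state says they are 24 mm below its top. I check the real height of the fingertips in the depth image.

```bash
python3 - <<'E'
from h import *
c=cam('wrist');P=cloud(c);print(c['fx'],c['cy'],c['o'])
s=env.state();e=np.array(s['eef_pos']);y=s['tcp_rot'][2]
xt=np.array([np.cos(y),np.sin(y)]);yt=np.array([np.sin(y),-np.cos(y)])
for v in range(200,275,5):
    print(v,[(round((P[v,u,:2]-e[:2])@xt),round((P[v,u,:2]-e[:2])@yt),round(P[v,u,2])) if P[v,u,2]==P[v,u,2] else None for u in(262,268,274,280,286,292,298)])
print(env.state()['joints'],s['opening'])
E
```

```text
340.06901262894166 214.73627410080954 [529.25178139 -48.93330249 293.44994408]
200 [(21, -13, 56), (21, -9, 56), (21, -4, 55), (21, 0, 56), (21, 4, 56), (21, 9, 56), (21, 13, 55)]
205 [(17, -13, 56), (17, -9, 55), (17, -4, 56), (17, 0, 55), (17, 4, 56), (17, 9, 57), (17, 13, 56)]
210 [(13, -13, 57), (13, -9, 56), (23, -4, 94), (24, 0, 96), (24, 3, 95), (13, 9, 56), (13, 13, 55)]
215 [(9, -13, 56), (9, -9, 56), (23, -4, 105), (24, 0, 107), (24, 3, 107), (11, 8, 60), (10, 13, 56)]
220 [(5, -13, 55), (9, -8, 67), (23, -3, 114), (23, 0, 113), (22, 3, 112), (22, 7, 110), (6, 13, 56)]
225 [(2, -13, 56), (6, -8, 68), (20, -3, 114), (20, 0, 114), (20, 3, 114), (19, 7, 112), (5, 13, 66)]
230 [(2, -13, 67), (2, -8, 67), (17, -3, 115), (17, 0, 115), (17, 3, 114), (17, 7, 113), (2, 12, 68)]
235 [(-2, -13, 66), (5, -8, 86), (14, -3, 115), (15, 0, 115), (14, 3, 114), (14, 7, 112), (-2, 13, 66)]
240 [(-10, -13, 56), (2, -8, 88), (12, -4, 115), (12, 0, 115), (11, 3, 114), (11, 7, 113), (-10, 13, 56)]
245 [(-13, -13, 57), (-2, -8, 87), (12, -3, 123), (8, 0, 114), (12, 3, 125), (8, 7, 112), (-13, 13, 57)]
250 [(-40, -17, -1), (-40, -11, 0), (12, -3, 132), (11, 0, 128), (12, 3, 132), (5, 7, 113), (-18, 13, 56)]
255 [(-45, -17, -1), (12, -6, 137), (12, -3, 137), (11, 0, 134), (12, 3, 138), (12, 6, 138), (-22, 13, 56)]
260 [(-50, -17, -1), (12, -6, 145), (12, -3, 144), (11, 0, 141), (12, 3, 144), (12, 5, 145), (-26, 14, 54)]
265 [(12, -8, 149), (12, -6, 150), (12, -3, 150), (11, 0, 146), (13, 3, 151), (13, 5, 151), (-55, 17, 0)]
270 [(12, -8, 156), (12, -6, 155), (12, -3, 155), (11, 0, 152), (12, 2, 156), (12, 5, 155), (12, 8, 156)]
[-2.92957376e-01  3.94440921e-01  2.05092815e+00 -1.29333880e-04
  6.96253282e-01  1.02315555e+00] 0.0037865595189826694
```

The lowest visible finger surface is at z ≈ 118–123, above the 115 mm wing. So the real fingertips sit about 25–30 mm short of the stated TCP. I open and measure this offset properly against the background.

```bash
python3 -m pendant '[[[0.5,0,0,0,0],[0.5,0,0,0,0],[0.5,0,0,0,0],[0.5,0,0,0,0],[0.5,0,0,0,0],[0.5,0,0,0,0],[0.5,0,0,0,0],[0.5,0,0,0,0]]]'
python3 - <<'E'
from h import *
c=cam('wrist');P=cloud(c)
s=env.state();e=np.array(s['eef_pos']);y=s['tcp_rot'][2]
xt=np.array([np.cos(y),np.sin(y)]);yt=np.array([np.sin(y),-np.cos(y)])
X=(P[...,:2]-e[:2])@xt;Y=(P[...,:2]-e[:2])@yt;Z=P[...,2]
for a,b in((-60,-12),(12,60)):
    m=(Z>75)&(Z<175)&(Y>a)&(Y<b)&(X>-15)&(X<25)
    v,u=np.nonzero(m);print('n',len(u),'rows',v.min())
    for r in range(v.min(),v.min()+24,3):
        q=u[v==r];print(r,q.min(),q.max(),[(round(X[r,w],1),round(Y[r,w],1),round(Z[r,w],1)) for w in (q.min(),int(np.median(q)),q.max())])
print(s['eef_pos'],s['opening'])
E
```

```text
t: 6.85
eef_pos: [455.6, -68.6, 91.2]
tcp_rot: [3.142, 0.0, 0.255]
ft_force: [-0.5, -0.4, 0.2]
opening: 0.492
n 1422 rows 245
245 227 232 [(np.float64(12.3), np.float64(-28.2), np.float64(124.7)), (np.float64(11.9), np.float64(-27.3), np.float64(123.6)), (np.float64(12.1), np.float64(-25.6), np.float64(124.1))]
248 226 235 [(np.float64(11.9), np.float64(-28.2), np.float64(128.0)), (np.float64(12.2), np.float64(-26.1), np.float64(128.7)), (np.float64(10.6), np.float64(-24.0), np.float64(124.7))]
251 224 235 [(np.float64(12.3), np.float64(-28.4), np.float64(133.2)), (np.float64(12.3), np.float64(-25.9), np.float64(133.2)), (np.float64(9.3), np.float64(-24.0), np.float64(125.7))]
254 219 235 [(np.float64(11.6), np.float64(-30.6), np.float64(135.6)), (np.float64(12.0), np.float64(-26.5), np.float64(136.5)), (np.float64(7.6), np.float64(-24.0), np.float64(125.8))]
257 217 235 [(np.float64(11.9), np.float64(-30.8), np.float64(140.1)), (np.float64(11.8), np.float64(-26.5), np.float64(139.7)), (np.float64(5.9), np.float64(-24.1), np.float64(125.7))]
260 215 235 [(np.float64(11.8), np.float64
[... 1357 characters left out ...]
float64(25.7), np.float64(139.0)), (np.float64(12.0), np.float64(29.9), np.float64(140.1))]
260 324 344 [(np.float64(4.3), np.float64(23.2), np.float64(125.9)), (np.float64(12.0), np.float64(25.4), np.float64(143.7)), (np.float64(11.9), np.float64(30.2), np.float64(143.7))]
263 324 346 [(np.float64(3.2), np.float64(23.1), np.float64(127.2)), (np.float64(11.9), np.float64(25.4), np.float64(147.1)), (np.float64(11.9), np.float64(30.5), np.float64(147.2))]
266 324 349 [(np.float64(1.5), np.float64(23.1), np.float64(127.5)), (np.float64(12.0), np.float64(25.3), np.float64(150.6)), (np.float64(11.9), np.float64(31.2), np.float64(150.6))]
[455.60360666 -68.61566946  91.21792308] 0.4957228841320482
```

The tips really are at z ≈ 124 while the reported TCP z is 91.2, so they end about 33 mm short of the reported TCP. I treat tip z as reported z + 33, go 29 mm lower (tip ≈ 95) and grip.

```bash
python3 -m pendant '[[[0.5,0,0,0.01,0],[0.5,0,0,0.02,0],[0.5,0,0,0.029,0],[0,0,0,0.029,0],[0,0,0,0.029,0],[0,0,0,0.029,0],[0,0,0,0.029,0],[0,0,0,0.029,0]]]'
python3 -m pendant '[[[0,0,0,0,0],[0,0,0,0,0],[0,0,0,0,0],[0,0,0,0,0],[0,0.002,-0.004,0,0],[0,0.004,-0.009,0,0],[0,0.006,-0.014,0,0],[0,0.008,-0.019,0,0]]]'
```

```text
t: 7.7
eef_pos: [455.9, -68.8, 62.5]
tcp_rot: [3.141, -0.001, 0.255]
ft_force: [3.8, -3.4, -0.7]
opening: 0.139
t: 8.5
eef_pos: [458.7, -48.3, 62.5]
tcp_rot: [3.141, -0.0, 0.255]
ft_force: [-0.7, -3.1, 7.1]
opening: 0.136
```

Gripped now: the opening matches the 13 mm wing, and the drag is 3 N. I continue to the stop.

```bash
python3 -m pendant '[[[0,0.004,-0.009,0,0],[0,0.008,-0.019,0,0],[0,0.012,-0.028,0,0],[0,0.015,-0.037,0,0],[0,0.019,-0.046,0,0],[0,0.023,-0.056,0,0],[0,0.026,-0.063,0,0],[0,0.0273,-0.0667,0,0]]]'
python3 -m pendant '[[[0,0.0008,-0.002,0,0],[0,0.0015,-0.0037,0,0],[0,0.0023,-0.0056,0,0],[0,0.003,-0.0074,0,0],[0,0.0034,-0.0083,0,0],[0,0.0038,-0.0093,0,0],[0,0.0038,-0.0093,0,0],[0,0.0038,-0.0093,0,0]]]'
```

```text
t: 9.3
eef_pos: [468.4, 23.7, 62.4]
tcp_rot: [3.141, -0.0, 0.255]
ft_force: [0.9, -3.1, 5.0]
opening: 0.135
t: 10.1
eef_pos: [469.7, 33.2, 62.4]
tcp_rot: [3.141, -0.0, 0.255]
ft_force: [0.0, -1.0, 6.1]
opening: 0.133
```

```bash
python3 -m pendant '[[[0,0.0002,-0.0005,0,0],[0,0.0004,-0.001,0,0],[0,0.0006,-0.0014,0,0],[0,0.0008,-0.0019,0,0],[0,0.0008,-0.0019,0,0],[0,0.0008,-0.0019,0,0],[0,0.0008,-0.0019,0,0],[0,0.0008,-0.0019,0,0]]]'
python3 -m pendant '[[[0,0.0002,-0.0005,0,0],[0,0.0004,-0.001,0,0],[0,0.0006,-0.0014,0,0],[0,0.0008,-0.0019,0,0],[0,0.0008,-0.0019,0,0],[0,0.0008,-0.0019,0,0],[0,0.0008,-0.0019,0,0],[0,0.0008,-0.0019,0,0]]]'
```

```text
t: 10.9
eef_pos: [470.0, 35.2, 62.5]
tcp_rot: [3.141, -0.0, 0.255]
ft_force: [0.1, -2.5, 6.4]
opening: 0.137
t: 11.7
eef_pos: [470.0, 35.5, 62.5]
tcp_rot: [3.139, 0.001, 0.256]
ft_force: [-1.6, -20.6, 7.9]
opening: 0.132
```

At the stop: 20 N against it after 104 mm, as measured. I ease the push slightly and turn the knob clockwise (+ about tool z).

```bash
python3 -m pendant '[[[0,-0.0003,0.0007,0,0.12],[0,-0.0003,0.0007,0,0.25],[0,-0.0003,0.0007,0,0.38],[0,-0.0003,0.0007,0,0.51],[0,-0.0003,0.0007,0,0.64],[0,-0.0003,0.0007,0,0.77],[0,-0.0003,0.0007,0,0.88],[0,-0.0003,0.0007,0,0.97]]]'
python3 -m pendant '[[[0,0,0,0,0],[0,0,0,0,0.01],[0,0,0,0,0.02],[0,0,0,0,0.03],[0,0,0,0,0.03],[0,0,0,0,0.03],[0,0,0,0,0.03],[0,0,0,0,0.03]]]'
python3 - <<'E'
from h import *
s=env.state();print(s['joints'],s['moment'],s['ft_force'],s['tcp_rot'][2])
c=cam('wrist');cv2.imwrite('pics/w5.png',c['image'])
P=cloud(c);e=s['eef_pos'];m=(abs(P[...,2]-113)<4)&(np.hypot(P[...,0]-e[0],P[...,1]-e[1])<30)
print(m.sum(),cv2.minAreaRect(P[m][:,:2].astype(np.float32)))
E
```

```text
t: 12.5
eef_pos: [469.8, 34.9, 62.4]
tcp_rot: [3.139, -0.001, -0.718]
ft_force: [-2.8, -18.8, 6.1]
opening: 0.133
t: 13.3
eef_pos: [469.7, 34.9, 62.4]
tcp_rot: [3.139, -0.001, -0.744]
ft_force: [-2.4, -19.4, 6.2]
opening: 0.135
[-0.06460367  0.45593839  2.05298262 -0.00421779  0.63314155  2.25356214] [-3.55126276  0.35741567  0.1163526 ] [ -2.40297851 -19.37214706   6.23012625] -0.7439672817594865
2001 ((473.6576232910156, 29.797836303710938), (26.479713439941406, 35.47907257080078), 69.08695220947266)
```

View pics/w5.png

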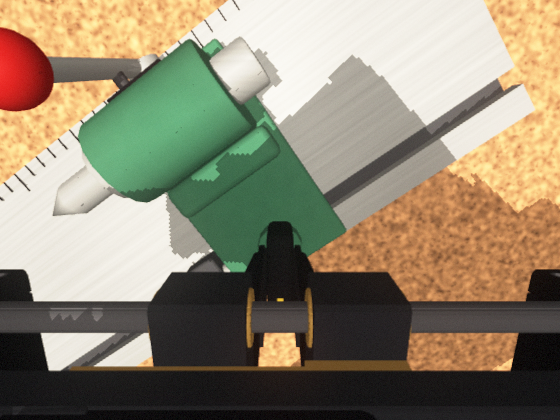

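The wing is lined up with the fingers (u ≈ 280) at yaw −0.744, so the knob stands at about 1.26, beyond the 1.0 needed. I release, rise, and go above the ball with the jaws along the bed.

```bash
python3 -m pendant '[[[0.3,0,0,0,0],[0.5,0,0,0,0],[0.5,0,0,0,0],[0.5,0,0,0,0],[0.5,0,0,-0.03,0],[0.5,0,0,-0.07,0],[0.5,0,0,-0.11,0],[0.5,0,0,-0.12,0]]]'
python3 -m pendant '[[[0.5,0.015,-0.014,0,-0.12],[0.5,0.035,-0.033,0,-0.25],[0.5,0.055,-0.052,0,-0.38],[0.5,0.075,-0.071,0,-0.51],[0.5,0.0918,-0.0867,0,-0.61],[0.5,0.0918,-0.0867,0,-0.61],[0.5,0.0918,-0.0867,0,-0.61],[0.5,0.0918,-0.0867,0,-0.61]]]'
python3 - <<'E'
from h import *
s=env.state();print(s['eef_pos'],s['tcp_rot'],s['joints'],s['ft_force'])
o=np.array([533.57,97.03]);p=-.1344;ex=np.array([np.cos(p),np.sin(p)]);ey=np.array([-ex[1],ex[0]])
for n in('wrist','top'):
    c=cam(n);P=cloud(c);im=c['image'].astype(int)
    if n=='wrist':cv2.imwrite('pics/w6.png',c['image'])
    B=np.stack([(P[...,:2]-o)@ex,(P[...,:2]-o)@ey,P[...,2]],-1)
    red=(im[...,2]>110)&(im[...,1]<60)&(im[...,0]<60)&(B[...,2]>130)&(B[...,2]<170)
    if red.sum()>3:
        v,u=np.nonzero(red);(uu,vv),r=cv2.minEnclosingCircle(np.stack([u,v],1).astype(np.float32));print(n,'ball n',len(u),'top z',B[red][:,2].max(),'centre',ray(c,uu,vv,148),r,'bed',(ray(c,uu,vv,148)[:2]-o)@np.stack([ex,ey],1))
    f=(abs(B[...,2]-56)<4)&(B[...,0]<5)&(B[...,1]<0)&(B[...,0]>-80)
    if f.sum()>20:print(n,'foot/stop',np.percentile(B[f],[1,99],axis=0).round(1).tolist())
    k=(abs(B[...,2]-113)<4)&(abs(B[...,0]+55)<30)&(abs(B[...,1]+71)<30)
    if k.sum()>20:print(n,'knob',cv2.minAreaRect(P[k][:,:2].astype(np.float32)))
E
```

```text
t: 14.15
eef_pos: [471.3, 36.7, 185.8]
tcp_rot: [-3.138, -0.004, -0.745]
ft_force: [0.9, 0.1, -0.7]
opening: 0.499
t: 14.95
eef_pos: [595.3, 38.1, 181.8]
tcp_rot: [3.141, 0.001, -0.137]
ft_force: [0.2, 0.3, -0.2]
opening: 0.504
[595.27537966  38.09736781 181.82677834] [ 3.14142148e+00  1.08289970e-03 -1.36551372e-01] [-4.67549645e-02  4.51128878e-01  1.63098644e+00 -8.40842734e-05
  1.06057123e+00  1.66063375e+00] [ 0.18176712  0.2866517  -0.19335143]
wrist ball n 828 top z 161.65312847417695 centre [595.80385964  38.14761844 148.        ] 16.278919219970703 bed [ 69.56261755 -50.01230232]
wrist foot/stop [[-42.8, -98.3, 53.7], [-7.1, -5.7, 57.7]]
wrist knob ((468.46136474609375, 37.598419189453125), (13.08510971069336, 42.23350524902344), 48.009761810302734)
```

View pics/w6.png

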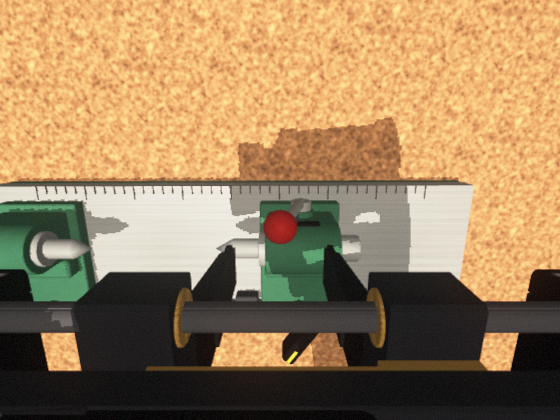

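The ball (280,227) is directly under the tool, at (595.8, 38.1), and the freed wing reads −0.733 rad, so the knob stayed at about 1.25. I descend with the tips to z ≈ 138, take the ball and draw it back (+tool y).

```bash
python3 -m pendant '[[[0.5,0,0,0.03,0],[0.5,0,0,0.06,0],[0.5,0,0,0.077,0],[0.5,0,0,0.077,0],[0,0,0,0.077,0],[0,0,0,0.077,0],[0,0,0,0.077,0],[0,0,0,0.077,0]]]'
python3 -m pendant '[[[0,0,0,0,0],[0,0,0,0,0],[0,0,0.003,0,0],[0,0,0.009,0,0],[0,0,0.015,0,0],[0,0,0.021,0,0],[0,0,0.027,0,0],[0,0,0.032,0,0]]]'
```

```text
t: 15.85
eef_pos: [596.6, 37.5, 106.2]
tcp_rot: [3.141, -0.002, -0.135]
ft_force: [-1.2, -3.1, 3.3]
opening: 0.245
t: 16.65
eef_pos: [592.8, 8.2, 106.8]
tcp_rot: [-3.138, -0.003, -0.136]
ft_force: [0.2, 13.6, 11.6]
opening: 0.251
```

```bash
python3 -m pendant '[[[0,0,0.001,0,0],[0,0,0.002,0,0],[0,0,0.003,0,0],[0,0,0.004,0,0],[0,0,0.005,0,0],[0,0,0.0055,0,0],[0,0,0.0055,0,0],[0,0,0.0055,0,0]]]'
python3 - <<'E'
from h import *
s=env.state();print(s['eef_pos'],s['ft_force'],s['opening'])
B=np.array(s['eef_pos'][:2])-[533.57,97.03];p=-.1344;print(B@[np.cos(p),np.sin(p)],B@[-np.sin(p),np.cos(p)])
E
```

```text
t: 17.45
eef_pos: [592.1, 2.9, 106.7]
tcp_rot: [-3.138, -0.003, -0.136]
ft_force: [0.7, 12.1, 10.8]
opening: 0.246
[592.06698169   2.90835896 106.72375765] [ 0.65266957 12.12570518 10.80733695] 0.24571987157197706
70.58134997271421 -85.43449662717876
```

```bash
python3 -m pendant '[[[0,0,0.0007,0,0],[0,0,0.0014,0,0],[0,0,0.002,0,0],[0,0,0.0027,0,0],[0,0,0.0034,0,0],[0,0,0.0034,0,0],[0,0,0.0034,0,0],[0,0,0.0034,0,0]]]'
```

```text
t: 18.25
eef_pos: [591.6, -0.3, 106.5]
tcp_rot: [-3.138, -0.002, -0.136]
ft_force: [0.8, 12.7, 8.7]
opening: 0.248
```

```bash
python3 -m pendant '[[[0,0,0.0004,0,0],[0,0,0.0008,0,0],[0,0,0.0012,0,0],[0,0,0.0012,0,0],[0,0,0.0012,0,0],[0,0,0.0012,0,0],[0,0,0.0012,0,0],[0,0,0.0012,0,0]]]'
```

```text
t: 19.05
eef_pos: [591.5, -1.3, 106.5]
tcp_rot: [-3.138, -0.002, -0.136]
ft_force: [1.4, 14.9, 9.2]
opening: 0.247
```

```bash
python3 -m pendant '[[[0,0,0.0003,0,0],[0,0,0.0006,0,0],[0,0,0.0006,0,0],[0,0,0.0006,0,0],[0,0,0.0006,0,0],[0,0,0.0006,0,0],[0,0,0.0006,0,0],[0,0,0.0006,0,0]]]'
python3 - <<'E'
from h import *
s=env.state();print(s['eef_pos'],s['ft_force'],s['opening'])
o=np.array([533.57,97.03]);p=-.1344;ex=np.array([np.cos(p),np.sin(p)]);ey=np.array([-ex[1],ex[0]])
print((np.array(s['eef_pos'][:2])-o)@np.stack([ex,ey],1))
for n in('wrist','scene'):
    c=cam(n);P=cloud(c);im=c['image'].astype(int);cv2.imwrite(f'pics/{n}7.png',c['image'])
    B=np.stack([(P[...,:2]-o)@ex,(P[...,:2]-o)@ey,P[...,2]],-1)
    red=(im[...,2]>110)&(im[...,1]<60)&(im[...,0]<60)&(B[...,2]>120)&(B[...,2]<170)
    if red.sum()>3:
        v,u=np.nonzero(red);(uu,vv),r=cv2.minEnclosingCircle(np.stack([u,v],1).astype(np.float32));print(n,len(u),r,'ball',(ray(c,uu,vv,148)[:2]-o)@np.stack([ex,ey],1),np.percentile(B[red],[2,98],axis=0).round(1).tolist())
    k=(abs(B[...,2]-113)<4)&(abs(B[...,0]+55)<30)&(abs(B[...,1]+71)<30)
    if k.sum()>20:print(n,'knob',cv2.minAreaRect(B[k][:,:2].astype(np.float32)))
E
```

```text
t: 19.85
eef_pos: [591.4, -1.4, 106.5]
tcp_rot: [-3.137, -0.002, -0.136]
ft_force: [1.4, 17.7, 8.7]
opening: 0.244
[591.42173023  -1.36050857 106.47540707] [ 1.42486375 17.73390914  8.67504438] 0.2437887988629793
[ 70.51392754 -89.75132807]
wrist 1614 23.145061492919922 ball [ 69.27483356 -88.94639066] [[62.0, -99.2, 150.2], [81.4, -78.8, 160.1]]
scene 40 3.8079864978790283 ball [ 69.95237101 -91.23924382] [[67.0, -96.0, 148.9], [82.3, -82.1, 160.1]]
```

View pics/wrist7.png

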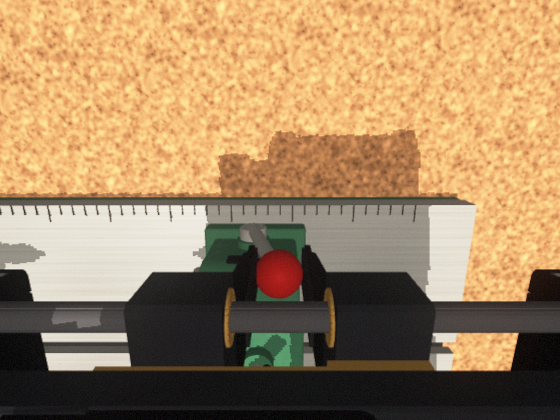

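The ball is held between the fingers (280,273). The last 0.6 mm commanded gave only 0.1 mm of motion and 3 N more force, so the lever is at its stop. One check that the tailstock didn't creep, then hand-in.

```bash
python3 - <<'E'
from h import *
o=np.array([533.57,97.03]);p=-.1344;ex=np.array([np.cos(p),np.sin(p)]);ey=np.array([-ex[1],ex[0]])
c=cam('wrist');P=cloud(c);B=np.stack([(P[...,:2]-o)@ex,(P[...,:2]-o)@ey,P[...,2]],-1)
f=(abs(B[...,2]-56)<4)&(B[...,0]<63)&(B[...,0]>-73)&(B[...,1]<-31)&(B[...,1]>-150)
print('foot y',f.sum(),np.percentile(B[f][:,1],[1,99]))
k=(abs(B[...,2]-112)<5)&(abs(B[...,0]+55)<30)&(abs(B[...,1]+71)<30);print('knob px',k.sum(),cv2.minAreaRect(B[k][:,:2].astype(np.float32)) if k.sum()>9 else '')
c=cam('scene');P=cloud(c);B=np.stack([(P[...,:2]-o)@ex,(P[...,:2]-o)@ey,P[...,2]],-1)
f=(abs(B[...,2]-56)<4)&(B[...,0]<63)&(B[...,0]>-73)&(B[...,1]<0)&(B[...,1]>-150)
print('scene foot/stop y',f.sum(),np.sort(B[f][:,1])[[3,-4]]) 
s=env.state();print(s['t'],s['ft_force'],s['eef_pos'],s['opening']);env.job_done()
E
```

```text
foot y 2207 [-109.25595323  -31.75460563]
knob px 0 
scene foot/stop y 442 [-107.96376369   -2.69955735]
20.05 [ 1.53778373 19.26335435  7.9271808 ] [591.44107311  -1.3753215  106.45426053] 0.24733075497157195
the job is handed in; nothing more can be done
```

The tailstock is at the length stop and clamped, and the job was handed in at t = 20 s with the fingers still holding the red ball back. I did not go near the shaft, ring or indicator stand, and did not check them again at the end.

- **Tailstock:** I slid it about 104 mm by the wing until it met the stop at about 20 N. The last check puts the foot at bed y −109 to −32, with the stop button at about −30, so it has not crept back.
- **Knob:** I turned it clockwise to about 1.25 rad, read from the wing after I let go; it is tight above 1.0. I did not do a separate pull test. The clamp held against the 18–19 N push on the lever. The wing was out of view in the final images, so the 1.25 was not re-read at the end.
- **Lever:** The ball moved about 38–39 mm, to bed y about −90 against an expected −90.3. The last 0.6 mm commanded moved it only 0.1 mm and raised the force, so the lever is against its stop.

**Mismatch with the description:** the fingertips end about 33 mm short of the stated TCP. Because of this my first grasp closed above the wing without touching it. I measured the offset in the depth image and used it for the rest of the job.

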